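# Load a reel on the bench winder

### The arm

A 6-joint arm with a two-finger parallel gripper is mounted at the origin on a cart in front of the work surface, level with it; the furniture and walls round the work are solid. World frame = base frame: x ahead of the robot, y to its left, z up, the work surface at z = 0. Lengths are in m, angles in degrees, forces in N, time in s.
With the tool pointing down it reaches from about 0.4 to 0.825 m from the base axis. Payload 7 kg.
Tool frame: the origin (TCP) lies midway between the tips of the shut fingers; the grasp point (between the pads) lies r.grip_depth behind it (r.grip_depth is the distance from the TCP to the grasp point, in m); z points along the fingers, y is the line along which they close (so a half turn about z gives the same grasp; the last joint's range is limited). The gripper opens to 88 mm and grips with 3 to 60 N. Pads are 19 mm wide; open, the fingers measure 130 mm over their backs; the gripper's body (78 mm by 193 mm) begins 47 mm behind the grasp point.
Start: joints at [93.512, 20.546, 0.682, 0, -70.136, -16.507], TCP at [0.152, 0.658, 0.191] pointing down, gripper open.
Joint ranges: [-176.03, 176.03], [-82.01, 121.73], [-58.28, 71.71], [-173.87, 95.51], [-174.79, -0.11], [-173.66, 173.66]. Speed limits (degrees/s): [136.94, 136.94, 172.46, 180, 180, 180].

### API

Orientations are given as [roll, pitch, yaw] about the fixed x, y, z axes, in that order (R = Rz(yaw) Ry(pitch) Rx(roll)).
In Python, from plant import r gives the robot as it stands.
- The arm moves only by the tool drive_effector, called after "Call:" by a JSON object that holds its "op" and its "data", one argument or row to a line. Schema: {"type":"object","properties":{"rows":{"type":"array","items":{"type":"array","items":{"type":"number"},"minItems":6,"maxItems":6},"minItems":1,"maxItems":12},"finger_gap":{"type":"number"},"clamp_n":{"type":"number"},"only":{"type":"string"},"quiet":{"type":"boolean"},"lines":{"type":"string"}},"required":["rows"],"additionalProperties":false}. rows is a list of rows, 1 to 12 of them, each of 6 numbers: dx, dy, dz in m, then a rotation vector rx, ry, rz in degrees; each row is the pose to reach, as a shift and turn from the pose commanded when the call began, along the tool's axes at that moment; what a row does not reach only later rows make up. A row lasts 1/12 s, in which the tool goes at most 0.0417 m and 7.16 degrees, less where a joint would pass 70% of its speed; a pose out of reach is approached as far as the arm can. finger_gap is the finger opening in m, set as the call begins (left out keeps the last). The fingers move at their own pace and stop on an object; clamp_n is the grip in N (left out, the last holds). Time passes only in rows, so rows that do not move let the fingers close. The tool returns the time, the measured TCP pose, the force, the opening and the grip force at its end. only (a regular expression) keeps the lines of the reply that match it, lines (a string "A,B") keeps lines A to B, and quiet returns only ok. Input that does not fit is refused with a message, and nothing moves.
- r.get_state(): the state, without advancing time (a new reading comes with each control period).
- r.capture(name): name is "scene" or "top" or "wrist"; returns a dict with "frame" (400x640x3 uint8, red, green, blue), "z_map" (400x640 float32, m along the optical axis (not along the pixel's ray), 0 where there is no reading), "fx", "fy", "cx", "cy" (pixels), "cam_to_world" (4x4, takes a point from camera to world coordinates). Camera axes: x right, y down, z forward; pixel columns grow to the right and rows downward; lengths in m; the calibration is good to about 2 mm. The wrist camera is an equidistant fisheye: a pixel r from the principal point sees the ray r / f radians off the axis. A picture is of the moment at which its call begins.
- r.close_job(): hands the job in; it is judged then, once.
The state is a dict: "time_s": time; "joints": joint angles; "qd": joint speeds; "joint_torque": joint torques, N m; "tcp_pos": TCP position; "eef_rot": TCP orientation; "contact_force": force on the tool from outside, world axes, zero at the start; "moment": the same for the moment, N m; "gripper_width": finger opening in m; "gripper_force": force on a finger pad.
Only numpy, scipy, OpenCV 4.12 (cv2) and the standard library are available. Lean on these libraries where they do the work, as an engineer would, in place of code of your own. Each camera call takes 0.05 s, during which the arm holds its last target. There are 200 camera calls.

### The job

Get the bench winder ready for its plywood reel: first slide the reel-full stop outward along its track until its pointer stands at the long line on the deck. Then take the reel by its hexagon head, lower it upright over the spindle, turn it until its teeth mesh with the splines, push it fully home against the sprung plate, and finish still holding it pressed down there so that I can tighten its lock screw; leave the thread spools and the pin tin where they are.

Things in the scene. Friction and masses are not known exactly. Their poses are not given: they have to be found in the camera images.
- winder: Grey bench winder fixed to the table, 124 x 226 mm (x, y), deck 50 mm above the table; origin under its middle, z up. Spindle at y = -70 mm (x = 0); the reel-full stop's slot runs along y (x = 0) on the other half; discs and eyelet, 30 mm high, at y = 86 mm. Between winder and reel nothing is over 150 mm high; a taller white handbag stands at the robot's right, where the arm starts: rise first.
- spindle_top (a point): Axis point at the tip of the steel spindle, 62 mm above the deck; turns with it. Smooth guide pin, 17.6 mm diameter, coned tip. From the deck to 28 mm above it, six splines as well: 25.6 mm across, each 4.4 mm wide, square upper ends, one along this point's x axis, the rest every 60 degrees. The spindle starts at any angle; gears keep it from turning under less than 0.15 Nm.
- spring_plate (a joint): Round plate, 52 mm diameter, at the spindle's foot, pushed down on its spring: 0 = up (face 10 mm above the deck), 0.007 m = fully down (3 mm above the deck). It starts to give at about 3 N, takes about 8 N at the bottom and springs back when let go.
- fill_stop (a joint): Reel-full stop along its slot, m, 0 to 0.055, growing along the winder's +y, away from the spindle. At 0.036 its pointer is at the long line and its roller about 5 mm clear of the reel's rim; below that the roller and arm (13 to 23 mm above the deck) are in the reel's way. Starts between 0 and 0.014, moves with about 2 N, stays where it is left.
- stop_grip (a point): Centre of the top of the stop's upright black grip block: 20 mm wide across the slot (x), 16 mm along it (y), top 44 mm above the deck; free on both x sides down to the 34 x 30 mm shoe, 10 mm high. The arm leaves it toward the spindle 15 to 20 mm above the deck. Axes of the winder.
- long_line (a point): Point on the slot's centre line, on the deck, level with the scale's long line (which lies beside the slot on the -x side). The stop's pointer, on its shoe's -x side, stands 2 mm nearer the spindle than the middle of the grip block. Axes of the winder.
- reel: Empty reel, 72 mm high, 60 to 130 g, upright on the table at any yaw; origin at the centre of its underside, z up. Two plywood flanges, 96 mm diameter, 4 mm thick; the upper one's top is 46 mm up. Not meshed it rides on the spline ends, underside 27 mm above the deck; meshed it drops onto the plate, 10 mm above the deck; pushed home it is 3 mm above the deck.
- reel_bore (a point): Centre of the bore's lower mouth, at the reel's underside; axes of the reel. Bore 30 mm (24 mm in the head), open right through. 1 to 13 mm above the underside six inward teeth, 4.4 mm wide, leave 20.8 mm between facing tips; one lies along the x axis, the rest every 60 degrees. Meshed, each lies midway between two splines (30 degrees off), with about 7 degrees of play.
- hex_head (a point): Centre of the top of the reel's black hexagon head, 72 mm above the underside: 34 mm across flats, from 46 to 72 mm up. A flat faces the reel's +x (small brass lock screw in it), the others every 60 degrees, so each flat is in line with a tooth. Axes of the reel.
- spool_tall: Spool of white thread, 35 mm diameter, 58 mm high, upright; a bystander. Origin under its middle.
- spool_small: Spool of pink thread, 33 mm diameter, 40 mm high, upright; a bystander. Origin under its middle.
- tin: Flat round pin tin, 70 mm diameter, 23 mm high; a bystander. Origin under its middle.

How it is judged (in metres and radians):
On the way, in this order (a step that is already met when the one before it is completed fails the run):
1. the reel-full stop stands at the long line, while the reel is still away from the spindle (value of joint fill_stop between 0.032 and 0.04 m and horizontal distance between reel and spindle_top above 0.06 m), for 0.2 s.
2. the reel's teeth are in the splines (z of reel in the frame of long_line below 0.018 m and horizontal distance between reel and spindle_top below 0.004 m), for 0.1 s.
At the end, for the whole second after the job is handed in: Reel upright (0.06 rad), centred on the spindle (4 mm), meshed and home: underside under 5.5 mm above the deck, plate down more than 5 of its 7 mm; the fingers still hold it, it presses the winder with over 3 N, at rest; the stop's pointer is within 4 mm of the long line (value of joint spring_plate above 0.005 m and z of reel in the frame of long_line below 0.0055 m and horizontal distance between reel and spindle_top below 0.004 m and angle between reel's own z axis and vertical below 0.06 rad and contact force between the fingers and reel above 3 N and contact force between reel and winder above 3 N and linear speed of reel below 0.02 m/s and value of joint fill_stop between 0.032 and 0.04 m); the arm keeps its last pose, push and grip.
It fails at once if a thread spool or the pin tin is pushed about (more than 30 mm) (distance of any of spool_tall, spool_small, tin from where it was at the start of the episode above 0.03 m).
It also fails if it takes over 61 s, if anything falls off the work surface, if the arm or the gripper's body presses on something with over 40 N, if the wrist force passes 120 N, or if a joint passes its speed limit or range.

## Working session

There is one attempt and no reset: what is moved stays moved. The work goes in short steps, Python scripts to look and compute and a tool call to move; the robot and the scene stay as the last step left them, time stands still between calls to the robot, and variables do not carry over. Pictures are saved under pics/ and viewed, at most 10 in all, crops included, and the job is handed in when it is done.

```bash
ls; mkdir -p pics
```

Create h.py:
```python
import numpy as np, cv2
from plant import r
def save(c,n): cv2.imwrite('pics/'+n+'.png', c['frame'][:,:,::-1])
def pts(c):
    z=c['z_map']; v,u=np.mgrid[:400,:640]
    p=np.stack([(u-c['cx'])/c['fx']*z,(v-c['cy'])/c['fy']*z,z,np.ones_like(z)],-1)
    return (p@np.array(c['cam_to_world']).T)[...,:3]
def ray(c,u,v,h):
    T=np.array(c['cam_to_world']); d=T[:3,:3]@[(u-c['cx'])/c['fx'],(v-c['cy'])/c['fy'],1]
    return T[:3,3]+d*(h-T[2,3])/d[2]
```

Run:
```python
from h import *
for n in('scene','top'):
    c=r.capture(n); save(c,n+'0'); np.savez(n+'0.npz',**c); print(n,c['fx'],c['cx'],c['cy'],np.round(c['cam_to_world'],3).tolist())
print(r.grip_depth,r.get_state())
```

```text
pics
plant.py
scene 363.26426584332296 323.6450750062284 194.8308971005991 [[0.471, -0.625, 0.622, 0.072], [-0.882, -0.33, 0.337, -0.262], [-0.006, -0.707, -0.707, 0.695], [0.0, 0.0, 0.0, 1.0]]
top 416.1882774308713 323.19334215286057 200.75194082871297 [[-0.014, -0.986, 0.169, 0.426], [-1.0, 0.014, 0.001, 0.027], [-0.003, -0.169, -0.986, 1.339], [0.0, 0.0, 0.0, 1.0]]
0.0188 {'time_s': 0.1, 'joints': array([ 9.35118785e+01,  2.05880338e+01,  6.38368561e-01, -1.66318767e-02,
       -7.01359471e+01, -1.65068467e+01]), 'qd': array([-0.05394787, -0.12506247,  0.05773357,  0.01908438,  0.04338017,
       -0.07738128]), 'joint_torque': array([-2.84487622e-03, -5.84163272e+01,  2.93754548e+01,  7.01553494e+00,
        1.01743574e-02, -4.61899992e-05]), 'tcp_pos': array([0.15171363, 0.65722196, 0.19050699]), 'eef_rot': array([ 1.79913473e+02, -9.33572923e-03, -1.30006242e+01]), 'contact_force': array([ 1.15827106, -0.29831548, -0.50699165]), 'moment': array([ 0.02261517,  0.0156679 , -0.01139843]), 'gripper_force': 0.0, 'gripper_width': 0.08758609118733467}
```

View pics/scene0.png

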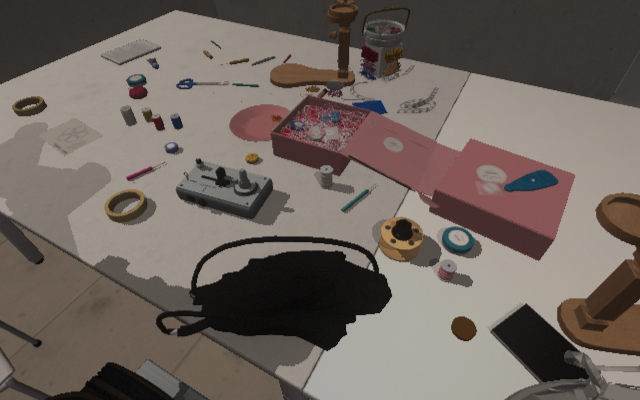

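View pics/top0.png

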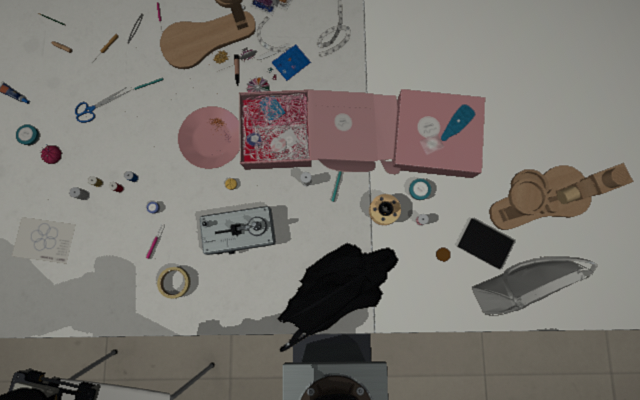

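The top view shows the winder around (236,228), spindle right at (257,226), reel at (386,207) and small spool at (422,218). The tall white spool is at (306,178), the tin is probably (420,188), and a black bag sits at (340,290). Next I'll get heights.

Run:
```python
from h import *
for n in('top','scene'):
    c=dict(np.load(n+'0.npz')); P=pts(c); Z=P[...,2]; ok=c['z_map']>0
    v=np.clip(Z/0.35*255,0,255).astype(np.uint8); v[~ok]=0
    if n=='top': cv2.imwrite('pics/hz.png',cv2.applyColorMap(v,cv2.COLORMAP_JET))
    print(n)
    for nm,(a,b,d,e) in dict(bag=(280,400,240,345),silver=(470,600,250,320),winder=(200,290,195,260),reel=(365,405,190,225),sp_s=(412,432,210,226),tin=(406,436,176,200),sp_t=(295,318,168,190),chair=(0,210,345,400)).items() if n=='top' else dict(bag=(170,390,240,345),winder=(175,275,155,215),reel=(380,424,215,262),sp_s=(435,458,258,282),tin=(440,475,225,255),sp_t=(318,334,163,190)).items():
        q=P[d:e,a:b][ok[d:e,a:b]]; q=q[q[:,2]>0.012]
        if len(q): print(nm,len(q),q.min(0).round(3),q.max(0).round(3),np.percentile(q,50,axis=0).round(3))
c=dict(np.load('top0.npz'));T=np.linalg.inv(c['cam_to_world'])
p=T@[.152,.658,.2,1];print(p[:2]/p[2]*416+[323,200])
```

```text
top
bag 6287 [ 0.211 -0.2    0.012] [0.515 0.166 0.208] [ 0.379 -0.009  0.062]
silver 4231 [ 0.291 -0.675  0.012] [ 0.488 -0.432  0.275] [ 0.393 -0.528  0.183]
winder 2913 [0.485 0.181 0.015] [0.633 0.416 0.117] [0.557 0.296 0.05 ]
reel 699 [ 0.573 -0.214  0.012] [ 0.666 -0.121  0.077] [ 0.62  -0.167  0.046]
sp_s 103 [ 0.571 -0.302  0.012] [ 0.602 -0.268  0.046] [ 0.586 -0.283  0.038]
tin 373 [ 0.652 -0.32   0.013] [ 0.722 -0.249  0.029] [ 0.686 -0.284  0.023]
sp_t 120 [0.705 0.066 0.012] [0.739 0.098 0.064] [0.718 0.082 0.057]
chair 1979 [0.138 0.554 0.225] [0.211 0.751 0.499] [0.183 0.642 0.335]
scene
bag 14350 [ 0.2   -0.202  0.012] [0.583 0.171 0.204] [ 0.353 -0.033  0.062]
winder 3619 [0.484 0.18  0.012] [0.727 0.413 0.115] [0.543 0.284 0.05 ]
reel 1104 [ 0.57  -0.215  0.04 ] [ 0.667 -0.12   0.075] [ 0.61  -0.17   0.047]
sp_s 266 [ 0.569 -0.301  0.012] [ 0.602 -0.269  0.043] [ 0.578 -0.285  0.039]
tin 663 [ 0.649 -0.321  0.012] [ 0.744 -0.251  0.028] [ 0.68  -0.287  0.023]
sp_t 290 [0.703 0.065 0.012] [0.771 0.133 0.062] [0.714 0.082 0.041]
[ 82.32204934 381.69051665]
```

View pics/hz.png

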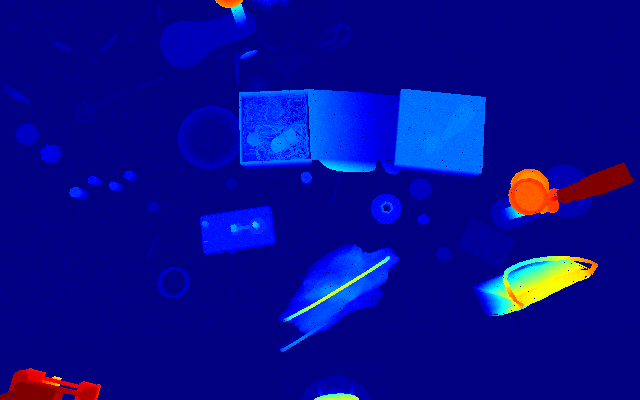

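The colourised height map matches the sizes: reel head 75 mm, deck 50 mm, bag handle 208 mm at (340,290), silver bag 275 mm at the far right. The gripper is at the lower left (60,385). Next I'll fit the shapes.

Add to h.py:
```python
def circ(q):
    A=np.c_[2*q[:,:2],np.ones(len(q))]; s=np.linalg.lstsq(A,(q[:,:2]**2).sum(1),rcond=None)[0]
    return s[:2],np.sqrt(s[2]+s[:2]@s[:2])
```

Run:
```python
from h import *
for n in('top','scene'):
    c=dict(np.load(n+'0.npz')); P=pts(c); ok=c['z_map']>0; Z=P[...,2]; V=c['frame'].max(2)
    box=lambda a,b,d,e,l,h: ok&(P[...,0]>a)&(P[...,0]<b)&(P[...,1]>d)&(P[...,1]<e)&(Z>l)&(Z<h)
    q=P[box(.47,.65,.16,.43,.044,.056)]
    R=cv2.minAreaRect(q[:,:2].astype(np.float32)); print(n,'deck',R,np.median(q[:,2]))
    B=np.array(cv2.boxPoints(R)); 
    for nm,b in dict(high=(.5,.62,.18,.42,.07,.13),sp=(.53,.6,.19,.26,.100,.125),flange=(.56,.68,-.225,-.11,.043,.050),hex=(.56,.68,-.225,-.11,.064,.08)).items():
        m=box(*b); q=P[m]
        if len(q)==0: continue
        k,L,st,ce=cv2.connectedComponentsWithStats(m.astype(np.uint8))
        for i in range(1,k):
            if st[i,4]>5: w=P[L==i]; print(nm,st[i].tolist(),'mean',w.mean(0).round(4),'min',w.min(0).round(4),'max',w.max(0).round(4),c['frame'][L==i].mean(0).round())
        if nm in('flange','hex'): (x,y),rr=cv2.minEnclosingCircle(q[:,:2].astype(np.float32)); print('  enc',x,y,rr)
    f=cv2.resize(c['frame'][180:270,190:285] if n=='top' else c['frame'][150:225,170:285],None,fx=6,fy=6,interpolation=2)[:,:,::-1]
    cv2.imwrite(f'pics/w_{n}.png',f[:600,:800])
```

```text
top deck ((0.5606308579444885, 0.29940280318260193), (0.12079105526208878, 0.2223915457725525), 7.881214618682861) 0.05018383725227904
high [202, 221, 5, 5, 21] mean [0.578  0.3933 0.0762] min [0.5717 0.3873 0.0715] max [0.5847 0.4001 0.0812] [45. 47. 48.]
high [252, 221, 8, 9, 47] mean [0.568  0.2321 0.0961] min [0.5573 0.2246 0.0711] max [0.5818 0.2439 0.117 ] [70. 74. 75.]
high [230, 224, 14, 9, 63] mean [0.5606 0.2956 0.0863] min [0.5491 0.2746 0.07  ] max [0.5712 0.3098 0.1009] [27. 29. 30.]
high [244, 225, 6, 4, 14] mean [0.5651 0.2631 0.0732] min [0.5609 0.2556 0.0703] max [0.5706 0.2712 0.0758] [90. 95. 96.]
sp [252, 221, 6, 6, 25] mean [0.5692 0.2335 0.1088] min [0.5628 0.2269 0.1005] max [0.5786 0.2413 0.117 ] [82. 86. 87.]
flange [371, 194, 30, 30, 488] mean [ 0.6201 -0.1663  0.0463] min [ 0.5734 -0.2131  0.043 ] max [ 0.6661 -0.1211  0.05  ] [122. 105.  78.]
  enc 0.6204565167427063 -0.16756212711334229 0.04838348552584648
hex [381, 201, 12, 13, 61] mean [ 0.621  -0.1661  0.0712] min [ 0.602  -0.1839  0.0642] max [ 0.6387 -0.1495  0.0772] [23. 22. 21.]
  enc 0.62044382095
[... 632 characters left out ...]
15] max [0.523  0.3913 0.0774] [100.  96.  92.]
sp [239, 168, 7, 8, 43] mean [0.5661 0.2321 0.1079] min [0.56   0.2259 0.1002] max [0.5732 0.2405 0.1147] [79. 78. 76.]
flange [381, 217, 42, 33, 840] mean [ 0.612  -0.1692  0.0468] min [ 0.5696 -0.215   0.0432] max [ 0.6672 -0.1204  0.0499] [127. 100.  67.]
flange [400, 227, 5, 2, 6] mean [ 0.6322 -0.1648  0.0476] min [ 0.63   -0.1689  0.0435] max [ 0.6345 -0.1598  0.0499] [23. 21. 19.]
  enc 0.6186626553535461 -0.1664048284292221 0.0491427443921566
hex [395, 219, 17, 15, 139] mean [ 0.618  -0.1679  0.0704] min [ 0.5992 -0.1862  0.0641] max [ 0.638  -0.1496  0.0748] [32. 27. 24.]
  enc 0.618503212928772 -0.1683657169342041 0.019801804795861244
```

Add to h.py:
```python
from scipy.spatial.transform import Rotation as Ro
def go(x,y,z,yaw=None):
    s=r.get_state(); R=Ro.from_euler('xyz',s['eef_rot'],degrees=True)
    d=R.inv().apply(np.array([x,y,z])-s['tcp_pos'])
    Rt=Ro.from_euler('xyz',[180,0,s['eef_rot'][2] if yaw is None else yaw],degrees=True)
    rv=(R.inv()*Rt).as_rotvec(degrees=True)
    print('t %.2f'%s['time_s'],'pos',s['tcp_pos'].round(4),s['eef_rot'].round(2),'F',s['contact_force'].round(1),'M',s['moment'].round(2),'w %.4f'%s['gripper_width'],'\n shift',d.round(4),'rot',rv.round(2))
```

```bash
python3 -c "
from h import *
go(.54,.28,.33,-82.2)
c=r.capture('wrist');print(c['fx'],c['cx'],c['cy'],(np.linalg.inv(np.block([[Ro.from_euler('xyz',r.get_state()['eef_rot'],degrees=True).as_matrix(),r.get_state()['tcp_pos'][:,None]],[0,0,0,1]]))@c['cam_to_world']).round(4))"
```

```text
t 0.10 pos [0.1517 0.6572 0.1905] [ 1.7991e+02 -1.0000e-02 -1.3000e+01] F [ 1.2 -0.3 -0.5] M [ 0.02  0.02 -0.01] w 0.0876 
 shift [ 0.4632  0.2804 -0.139 ] rot [ 7.00e-02 -6.00e-02  6.92e+01]
309.70691628693146 317.7750343972209 196.31405922079767 [[ 3.000e-04 -9.555e-01 -2.950e-01  7.890e-02]
 [ 1.000e+00  6.000e-04 -9.000e-04 -8.000e-04]
 [ 1.100e-03 -2.950e-01  9.555e-01 -1.929e-01]
 [ 0.000e+00  0.000e+00  0.000e+00  1.000e+00]]
```

Call:
{"op": "drive_effector", "data": {
  "rows": [
    [0,0,-0.04,0,0,0],
    [0,0,-0.08,0,0,0],
    [0.02,0.01,-0.115,0,0,6],
    [0.05,0.03,-0.13,0,0,13],
    [0.085,0.05,-0.139,0,0,20],
    [0.12,0.07,-0.139,0,0,27],
    [0.155,0.09,-0.139,0,0,34],
    [0.19,0.11,-0.139,0,0,41],
    [0.225,0.135,-0.139,0,0,48],
    [0.26,0.155,-0.139,0,0,55],
    [0.295,0.175,-0.139,0,0,62],
    [0.33,0.2,-0.139,0,0,69.2]
  ]
}}

```text
time_s: 1.15
tcp_pos: [0.4286, 0.3882, 0.3302]
eef_rot: [180.0, -0.0, -82.5]
contact_force: [0.4, 0.7, 0.4]
gripper_width: 0.0874
gripper_force: 0.0
```

```bash
python3 -c "
from h import *
go(.54,.28,.30,-82.2)"
```

```text
t 1.15 pos [0.4286 0.3882 0.3302] [179.99  -0.   -82.48] F [0.4 0.7 0.4] M [ 0.17 -0.13 -0.01] w 0.0874 
 shift [ 0.1218 -0.0963  0.0301] rot [ 0.01 -0.   -0.28]
```

Call:
{"op": "drive_effector", "data": {
  "rows": [
    [0.03,-0.025,0.02,0,0,0],
    [0.055,-0.045,0.055,0,0,0],
    [0.077,-0.07,0.09,0,0,0],
    [0.085,-0.095,0.125,0,0,0],
    [0.085,-0.115,0.155,0,0,0],
    [0.085,-0.115,0.16,0,0,0],
    [0.085,-0.115,0.16,0,0,0]
  ]
}}

```text
time_s: 1.73
tcp_pos: [0.5522, 0.3189, 0.1651]
eef_rot: [179.6, -0.3, -82.3]
contact_force: [-1.2, -0.1, -0.3]
gripper_width: 0.0876
gripper_force: 0.0
```

Run:
```python
from h import *
go(.556,.31,.17,-82.2)
c=r.capture('wrist'); np.savez('w1.npz',**c); cv2.imwrite('pics/w1.png',cv2.resize(c['frame'][:,:,::-1],(800,500),interpolation=cv2.INTER_CUBIC))
```

```text
t 1.73 pos [0.5522 0.3189 0.1651] [179.6   -0.26 -82.3 ] F [-1.2 -0.1 -0.3] M [0.05 0.07 0.05] w 0.0876 
 shift [ 0.0093 -0.0026 -0.0049] rot [ 0.4  -0.26 -0.1 ]
```

View pics/w1.png

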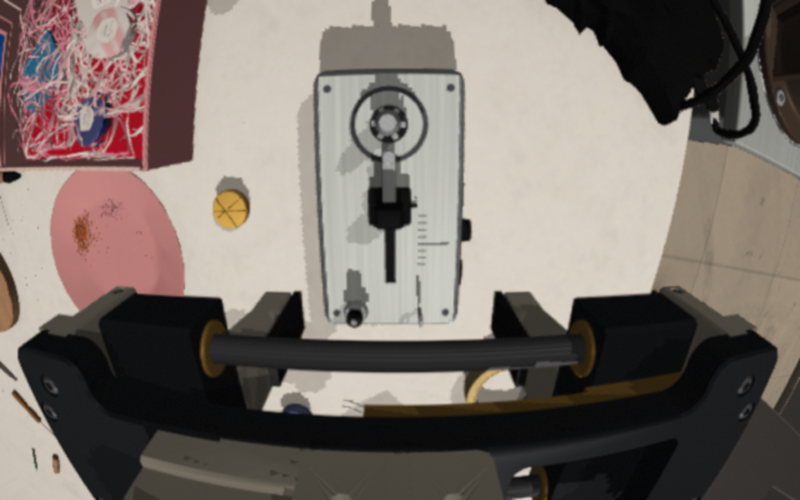

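The wrist view shows the winder upside down: spindle at (389,124), black grip at (389,205), long line at (432,243), slot end at (390,280). The tin and spools are out of view. I'll turn those into points.

Add to h.py:
```python
def wray(c,uv,h):
    uv=np.atleast_2d(uv).astype(float); T=np.array(c['cam_to_world'])
    a=(uv-[c['cx'],c['cy']])/[c['fx'],c['fy']]; th=np.linalg.norm(a,axis=1)[:,None]
    d=np.c_[np.sin(th)*a/np.maximum(th,1e-9),np.cos(th)]@T[:3,:3].T
    return T[:3,3]+d*((h-T[2,3])/d[:,2])[:,None]
def wproj(c,p):
    q=(np.c_[np.atleast_2d(p),np.ones(len(np.atleast_2d(p)))]@np.linalg.inv(c['cam_to_world']).T)[:,:3]
    th=np.arctan2(np.hypot(q[:,0],q[:,1]),q[:,2]); ph=np.arctan2(q[:,1],q[:,0])
    return np.c_[c['cx']+c['fx']*th*np.cos(ph),c['cy']+c['fy']*th*np.sin(ph)]
def wpts(c):
    z=c['z_map']; v,u=np.mgrid[:400,:640]; T=np.array(c['cam_to_world'])
    a=np.stack([(u-c['cx'])/c['fx'],(v-c['cy'])/c['fy']],-1); th=np.linalg.norm(a,axis=-1)
    k=(np.tan(th)/np.maximum(th,1e-9))[...,None]*a
    return np.concatenate([k*z[...,None],z[...,None]],-1)@T[:3,:3].T+T[:3,3]
```

Run:
```python
from h import *
c=dict(np.load('w1.npz')); P=wpts(c); ok=c['z_map']>0
def box(a,b,d,e,l,h): return ok&(P[...,0]>a)&(P[...,0]<b)&(P[...,1]>d)&(P[...,1]<e)&(P[...,2]>l)&(P[...,2]<h)
m=box(.46,.66,.16,.44,.045,.055); q=P[m]; print('deck',cv2.minAreaRect(q[:,:2].astype(np.float32)),np.median(q[:,2]))
m=box(.53,.6,.25,.34,.085,.1); q=P[m]; print('grip',m.sum(),cv2.minAreaRect(q[:,:2].astype(np.float32)),np.median(q[:,2]))
m=box(.53,.6,.2,.26,.1,.12); q=P[m]; print('spindle',m.sum(),cv2.minEnclosingCircle(q[:,:2].astype(np.float32)),q[:,2].max())
# rectangle from colour: rays of the deck corners (pixel in 800 view)
f=c['frame'].astype(int)
for nm,uv in dict(lineL=(418,243.5),lineR=(449,242),slotend=(390,281),spin=(388,124),grip=(389,203)).items():
    h=dict(spin=.112,grip=.094).get(nm,.05); print(nm,wray(c,np.array(uv)/1.25,h).round(4))
cv2.imwrite('pics/w1c.png',np.hstack([cv2.resize(f[55:245,250:375].astype(np.uint8)[:,:,::-1],None,fx=3.1,fy=3.1,interpolation=2),cv2.resize(f[75:125,285:335].astype(np.uint8)[:,:,::-1],(400,589),interpolation=2)]))
```

```text
deck ((0.5596991181373596, 0.3019675016403198), (0.11913719028234482, 0.2205026000738144), 8.083520889282227) 0.04971141622623973
grip 419 ((0.5596309900283813, 0.3022550344467163), (0.020620184019207954, 0.015568614937365055), 6.47632360458374) 0.09321594912058723
spindle 348 ((0.5688531994819641, 0.23727387189865112), 0.00887617003172636) 0.11345143635810243
lineL [[0.5316 0.3307 0.05  ]]
lineR [[0.506  0.3259 0.05  ]]
slotend [[0.5504 0.3671 0.05  ]]
spin [[0.5679 0.2379 0.112 ]]
grip [[0.5604 0.2916 0.094 ]]
```

View pics/w1c.png

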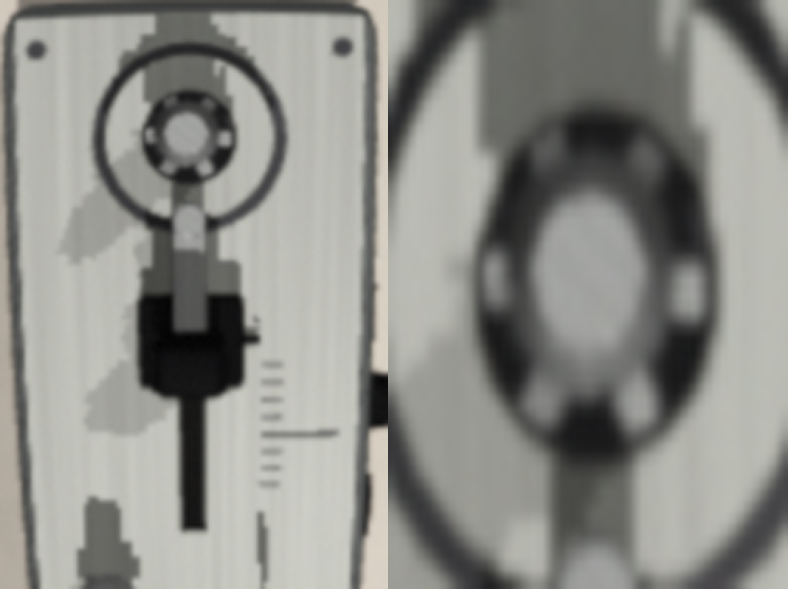

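Run:
```python
from h import *
c=dict(np.load('w1.npz'))
print('pointer tip',wray(c,[258/3.1+250,163],.056),'line',wray(c,[[270/3.1+250,55+434/3.1]],.05))
go(.5596,.3023,.067,-82.0)
```

```text
pointer tip [[0.53824393 0.29647481 0.056     ]] line [[0.52876701 0.33051505 0.05      ]]
t 1.78 pos [0.5525 0.32   0.1682] [ 1.7979e+02 -1.7000e-01 -8.2230e+01] F [-1.4 -0.4  1.7] M [ 0.1  -0.05  0.05] w 0.0875 
 shift [ 0.0182 -0.005   0.1012] rot [ 0.21 -0.17 -0.23]
```

Call:
{"op": "drive_effector", "data": {
  "rows": [
    [0.008,-0.002,0.02,0,0,0],
    [0.018,-0.005,0.05,0,0,0],
    [0.018,-0.005,0.08,0,0,0],
    [0.018,-0.005,0.101,0,0,0],
    [0.018,-0.005,0.101,0,0,0],
    [0.018,-0.005,0.101,0,0,0]
  ]
}}

```text
time_s: 2.28
tcp_pos: [0.5604, 0.3048, 0.071]
eef_rot: [-179.9, 0.0, -82.1]
contact_force: [-0.1, 0.5, 0.3]
gripper_width: 0.088
gripper_force: 0.0
```

```bash
python3 -c "
from h import *
go(.5596,.3023,.067,-82.0)"
```

```text
t 2.28 pos [0.5604 0.3048 0.071 ] [-179.94    0.    -82.07] F [-0.1  0.5  0.3] M [ 0.09 -0.13  0.05] w 0.0880 
 shift [0.0024 0.0011 0.004 ] rot [-0.06  0.   -0.07]
```

Call:
{"op": "drive_effector", "data": {
  "rows": [
    [0.0015,0,0.004,0,0,0],
    [0.0015,0,0.004,0,0,0],
    [0.0015,0,0.004,0,0,0],
    [0.0015,0,0.004,0,0,0],
    [0.0015,0,0.004,0,0,0],
    [0.0015,0,0.004,0,0,0]
  ],
  "finger_gap": 0.0,
  "clamp_n": 15
}}

```text
time_s: 2.78
tcp_pos: [0.5608, 0.3026, 0.0659]
eef_rot: [-180.0, 0.0, -82.2]
contact_force: [-0.2, 0.4, -0.2]
gripper_width: 0.0532
gripper_force: 0.0
```

Run:
```python
from h import *
go(.5596,.3023,.067,-82.0)
c=r.capture('wrist'); np.savez('w2.npz',**c)
P=wpts(c); ok=c['z_map']>0
m=ok&(P[...,0]>.54)&(P[...,0]<.6)&(P[...,1]>.21)&(P[...,1]<.265)&(P[...,2]>.1)&(P[...,2]<.12); q=P[m]; print('spindle',m.sum(),cv2.minEnclosingCircle(q[:,:2].astype(np.float32)),q[:,2].max())
cv2.imwrite('pics/w2.png',cv2.resize(c['frame'][:250,170:490,::-1],None,fx=2.4,fy=2.4,interpolation=2))
```

```text
t 2.78 pos [0.5608 0.3026 0.0659] [-1.7997e+02  2.0000e-02 -8.2160e+01] F [-0.2  0.4 -0.2] M [ 0.02 -0.04  0.01] w 0.0532 
 shift [ 0.0001  0.0012 -0.0011] rot [-0.03  0.02 -0.16]
spindle 903 ((0.5687956213951111, 0.23666591942310333), 0.008926406502723694) 0.1136845120633489
```

View pics/w2.png

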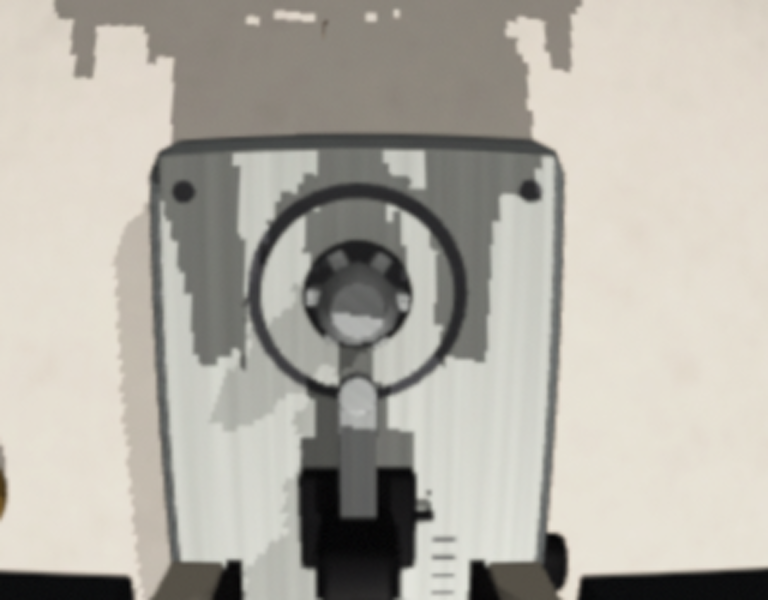

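Grip is centred between the fingers. The splines show round the spindle at (357,300), and two wrist views agree on its position.

Call:
{"op": "drive_effector", "data": {
  "rows": [
    [0,0,0,0,0,0],
    [0,0,0,0,0,0],
    [0,0,0,0,0,0],
    [0,0,0,0,0,0],
    [0,0,0,0,0,0],
    [0,0,0,0,0,0],
    [-0.008,0,0,0,0,0],
    [-0.017,0,0,0,0,0],
    [-0.026,0,0,0,0,0],
    [-0.034,0,0,0,0,0],
    [-0.034,0,0,0,0,0],
    [-0.034,0,0,0,0,0]
  ]
}}

```text
time_s: 3.83
tcp_pos: [0.5557, 0.337, 0.0652]
eef_rot: [180.0, -0.0, -82.1]
contact_force: [0.0, -0.2, -0.0]
gripper_width: 0.0009
gripper_force: 0.0
```

Run:
```python
from h import *
go(.5596,.3023,.067,-82.0)
c=r.capture('wrist'); np.savez('w3.npz',**c)
cv2.imwrite('pics/w3.png',np.vstack([cv2.resize(c['frame'][90:230,240:400,::-1],None,fx=3.7,fy=3.7,interpolation=2)]))
```

```text
t 3.83 pos [0.5557 0.337  0.0652] [ 1.7999e+02 -1.0000e-02 -8.2090e+01] F [ 0.  -0.2 -0. ] M [ 0.04 -0.04 -0.  ] w 0.0009 
 shift [ 0.0349  0.0009 -0.0018] rot [ 0.01 -0.01 -0.09]
```

View pics/w3.png

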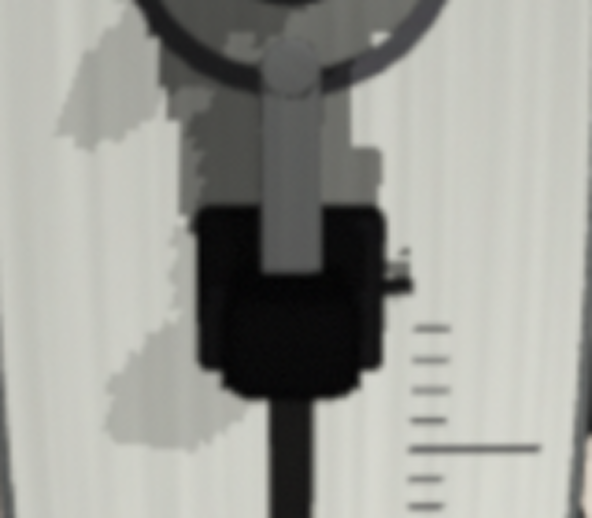

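The fingers closed too late and missed the block, so the stop has not moved (shoe at (290,290), pointer (400,287), line (475,448)). I'll recheck the block's position before regripping.

Run:
```python
from h import *
for n in('w2','w3'):
    c=dict(np.load(n+'.npz')); P=wpts(c); ok=c['z_map']>0
    for l,h in((.085,.1),(.055,.064)):
        m=ok&(P[...,0]>.54)&(P[...,0]<.58)&(P[...,1]>.265)&(P[...,1]<.335)&(P[...,2]>l)&(P[...,2]<h)&(c['frame'].max(2)<50); q=P[m]
        if m.sum()>3: print(n,l,m.sum(),cv2.minAreaRect(q[:,:2].astype(np.float32)),np.median(q[:,2]),q.min(0),q.max(0))
c=dict(np.load('w3.npz')); W=lambda u,v,h:wray(c,[u/3.7+240,v/3.7+90],h)[0].round(4)
print('line',W(412,449,.05),W(540,448,.05),'ptr',W(400,287,.056),'blk far edge',W(290,397,.094),'blk L/R',W(222,340,.094),W(360,340,.094))
go(.5596,.3023,.13,-82)
```

```text
w2 0.085 883 ((0.5594385862350464, 0.30203649401664734), (0.021628363057971, 0.015503183007240295), 8.486863136291504) 0.09321211558196538 [0.54901408 0.29373281 0.08502973] [0.57100472 0.31015315 0.09544728]
w2 0.055 817 ((0.5583621263504028, 0.2997589111328125), (0.03554229810833931, 0.028349822387099266), 8.498308181762695) 0.0593747246426263 [0.54078033 0.28435023 0.05503807] [0.57747525 0.31600932 0.06397497]
w3 0.085 1043 ((0.5583466291427612, 0.31201645731925964), (0.02148144133388996, 0.03476297855377197), 7.188274383544922) 0.09322855077520104 [0.54844593 0.29407851 0.08507606] [0.57079273 0.32901544 0.09993359]
w3 0.055 875 ((0.5597245693206787, 0.3004724979400635), (0.03275655582547188, 0.029155338183045387), 8.406407356262207) 0.059404632810265756 [0.54243817 0.28426286 0.05600502] [0.57785677 0.3168671  0.06305219]
line [0.5315 0.3305 0.05  ] [0.5063 0.3269 0.05  ] ptr [0.5399 0.2981 0.056 ] blk far edge [0.5584 0.3097 0.094 ] blk L/R [0.5696 0.3023 0.094 ] [0.5494 0.2995 0.094 ]
t 3.88 pos [0.5557 0.3365 0.0652] [ 1.7998e+02 -1.0000e-02 -8.2120e+01] F [ 0.2 -0.3 -0.2] M [ 0.1  -0.02  0.01] w 0.0005 
 shift [ 0.0344  0.0008 -0.0648] rot [ 0.02 -0.01 -0.12]
```

Call:
{"op": "drive_effector", "data": {
  "rows": [
    [0,0,-0.03,0,0,0],
    [0,0,-0.05,0,0,0],
    [0.017,0.0005,-0.05,0,0,0],
    [0.0345,0.001,-0.05,0,0,0],
    [0.0345,0.001,-0.05,0,0,0],
    [0.0345,0.001,-0.05,0,0,0],
    [0.0345,0.001,-0.05,0,0,0],
    [0.0345,0.001,-0.05,0,0,0],
    [0.0345,0.001,-0.025,0,0,0],
    [0.0345,0.001,0,0,0,0],
    [0.0345,0.001,0,0,0,0]
  ],
  "finger_gap": 0.05,
  "clamp_n": 15
}}

```text
time_s: 4.8
tcp_pos: [0.5568, 0.3001, 0.0603]
eef_rot: [179.6, -0.2, -82.2]
contact_force: [-0.2, 0.3, -0.9]
gripper_width: 0.0496
gripper_force: 0.0
```

Call:
{"op": "drive_effector", "data": {
  "rows": [
    [0,0,0,0,0,0],
    [0,0,0,0,0,0],
    [0,0,0,0,0,0],
    [0,0,0,0,0,0],
    [0,0,0,0,0,0],
    [0,0,0,0,0,0],
    [0,0,0,0,0,0],
    [0,0,0,0,0,0]
  ],
  "finger_gap": 0.0,
  "clamp_n": 15
}}

```text
time_s: 5.47
tcp_pos: [0.5597, 0.3019, 0.0656]
eef_rot: [-180.0, 0.0, -82.2]
contact_force: [0.6, -0.1, 0.8]
gripper_width: 0.0031
gripper_force: 0.0
```

Run:
```python
from h import *
go(.5596,.3023,.066,-82)
c=r.capture('wrist'); np.savez('w4.npz',**c)
s=r.capture('scene'); np.savez('s4.npz',**s)
cv2.imwrite('pics/w4.png',np.hstack([cv2.resize(c['frame'][90:270,220:420,::-1],(400,360),interpolation=2),cv2.resize(s['frame'][130:220,165:265,::-1],(400,360),interpolation=2)]))
```

```text
t 5.47 pos [0.5597 0.3019 0.0656] [-1.7998e+02  1.0000e-02 -8.2160e+01] F [ 0.6 -0.1  0.8] M [ 0.07 -0.05  0.01] w 0.0031 
 shift [-0.0004  0.0001 -0.0004] rot [-0.02  0.01 -0.16]
```

View pics/w4.png

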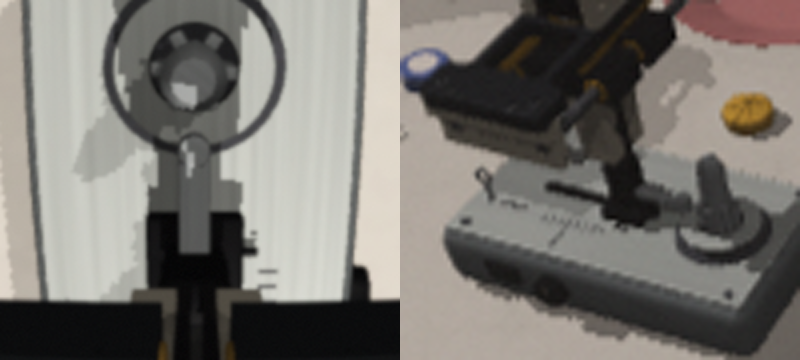

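Call:
{"op": "drive_effector", "data": {
  "rows": [
    [0,0,0,0,0,0],
    [0,0,0,0,0,0],
    [0,0,0,0,0,0]
  ]
}}

```text
time_s: 5.82
tcp_pos: [0.5597, 0.3019, 0.0653]
eef_rot: [180.0, -0.0, -82.2]
contact_force: [-0.3, -0.3, -0.0]
gripper_width: 0.0005
gripper_force: 0.0
```

Run:
```python
from h import *
c=dict(np.load('w4.npz')); P=wpts(c); ok=c['z_map']>0
# height profile along slot axis & across
o=np.array([.5595,.302]); ex=np.array([.990,.141]); ey=np.array([-.141,.990])
l=(P[...,:2]-o)@np.c_[ex,ey]
m=ok&(abs(l[...,0])<.05)&(l[...,1]>-.03)&(l[...,1]<.03)&(P[...,2]<.16)
for zz in np.arange(.06,.16,.01):
    k=m&(abs(P[...,2]-zz)<.005)
    if k.sum(): print(zz.round(3),k.sum(),'x',np.percentile(l[k][:,0],[0,10,25,50,75,90,100]).round(3),'y',np.percentile(l[k][:,1],[0,50,100]).round(3))
c=dict(np.load('s4.npz')); P=pts(c); l=(P[...,:2]-o)@np.c_[ex,ey]
m=(abs(l[...,0])<.05)&(l[...,1]>-.03)&(l[...,1]<.03)&(P[...,2]<.16)
print('scene')
for zz in np.arange(.06,.16,.01):
    k=m&(abs(P[...,2]-zz)<.005)
    if k.sum(): print(zz.round(3),k.sum(),'x',np.percentile(l[k][:,0],[0,50,100]).round(3),'y',np.percentile(l[k][:,1],[0,50,100]).round(3))
```

```text
0.06 863 x [-0.017 -0.015 -0.012  0.005  0.013  0.015  0.017] y [-0.016 -0.008  0.01 ]
0.07 677 x [-0.01  -0.005 -0.003 -0.     0.003  0.004  0.01 ] y [-0.03  -0.016 -0.003]
0.08 200 x [-0.01  -0.008 -0.005 -0.     0.005  0.008  0.011] y [-0.008 -0.007 -0.003]
0.09 400 x [-0.01  -0.007 -0.002 -0.001  0.003  0.007  0.011] y [-0.008 -0.006  0.009]
0.1 99 x [-0.011 -0.005 -0.003  0.001  0.002  0.004  0.016] y [-0.01  -0.008  0.011]
0.11 460 x [-0.018 -0.015 -0.01  -0.001  0.009  0.013  0.017] y [-0.011 -0.01   0.011]
0.12 316 x [-0.009 -0.008 -0.006 -0.001  0.005  0.007  0.008] y [-0.011 -0.009 -0.001]
0.13 196 x [-0.008 -0.006 -0.004  0.001  0.004  0.006  0.007] y [-0.011 -0.009 -0.008]
0.14 189 x [-0.007 -0.006 -0.005 -0.002  0.003  0.005  0.006] y [-0.011 -0.009 -0.008]
0.15 303 x [-0.006 -0.005 -0.004  0.001  0.003  0.005  0.005] y [0.001 0.006 0.012]
scene
0.06 67 x [-0.02  -0.011  0.015] y [-0.019 -0.008  0.011]
0.07 53 x [-0.011 -0.004  0.009] y [-0.029 -0.011  0.004]
0.08 28 x [-0.013 -0.008  0.006] y [-0.009 -0.007  0.006]
0.09 37 x [-0.011 -0.006  0.01 ] y [-0.009 -0.007  0.007]
0.1 8 x [-0.016  0.     0.01 ] y [-0.011 -0.009 -0.004]
0.11 48 x [-0.018 -0.014  0.014] y [-0.013 -0.01   0.011]
0.12 52 x [-0.018 -0.012  0.016] y [-0.013 -0.01   0.01 ]
0.13 49 x [-0.021 -0.011  0.018] y [-0.012 -0.01   0.01 ]
0.14 35 x [-0.022 -0.014  0.018] y [-0.013 -0.011  0.006]
0.15 13 x [-0.024 -0.022 -0.012] y [-0.012 -0.011  0.009]
```

Unexpected: in both views the finger tips are at z≈0.104 m, above the block top (0.094 m), although the TCP reads 0.065. I'll rise, open, and measure the tips properly.

Call:
{"op": "drive_effector", "data": {
  "rows": [
    [0,0,-0.02,0,0,0],
    [0,0,-0.04,0,0,0],
    [0,0,-0.04,0,0,0],
    [0,0,-0.04,0,0,0],
    [0,0,-0.04,0,0,0],
    [0,0,-0.04,0,0,0],
    [0,0,-0.04,0,0,0],
    [0,0,-0.04,0,0,0]
  ],
  "finger_gap": 0.05,
  "clamp_n": 15
}}

```text
time_s: 6.48
tcp_pos: [0.5594, 0.3016, 0.1046]
eef_rot: [179.9, -0.0, -82.2]
contact_force: [0.7, -0.2, -0.9]
gripper_width: 0.0467
gripper_force: 0.0
```

Run:
```python
from h import *
go(.5596,.3023,.066,-82)
o=np.array([.5595,.302]); ex=np.array([.990,.141]); ey=np.array([-.141,.990])
for n in('scene','wrist'):
    c=r.capture(n); P=pts(c) if n=='scene' else wpts(c); ok=c['z_map']>0
    l=(P[...,:2]-o)@np.c_[ex,ey]
    m=ok&(abs(l[...,0])<.07)&(abs(l[...,1])<.02)&(P[...,2]<.2)&(P[...,2]>.1)
    print(n)
    for zz in np.arange(.1,.2,.006):
        k=m&(abs(P[...,2]-zz)<.003)
        if k.sum(): print(zz.round(3),k.sum(),'x',np.percentile(l[k][:,0],[0,20,80,100]).round(3),'y',np.percentile(l[k][:,1],[0,50,100]).round(3))
    save(c,n+'5')
    if n=='scene': a=cv2.resize(c['frame'][100:220,165:285,::-1],(400,400),interpolation=2)
    else: a=np.hstack([a,cv2.resize(c['frame'][:400,120:520,::-1],(400,400))])
cv2.imwrite('pics/f5.png',a)
```

```text
t 6.48 pos [0.5594 0.3016 0.1046] [ 1.7994e+02 -4.0000e-02 -8.2160e+01] F [ 0.7 -0.2 -0.9] M [ 0.04 -0.02 -0.  ] w 0.0467 
 shift [-0.0007 -0.0004  0.0386] rot [ 0.06 -0.04 -0.16]
scene
0.142 23 x [-0.04  -0.039  0.024  0.033] y [-0.012 -0.003  0.01 ]
0.148 44 x [-0.041 -0.039  0.024  0.033] y [-0.013 -0.007  0.011]
0.154 42 x [-0.042 -0.04   0.027  0.039] y [-0.013 -0.008  0.01 ]
0.16 40 x [-0.042 -0.039  0.024  0.038] y [-0.012 -0.009  0.006]
0.166 36 x [-0.043 -0.04   0.026  0.038] y [-0.013 -0.01   0.003]
0.172 39 x [-0.045 -0.039  0.029  0.042] y [-0.013 -0.01   0.004]
0.178 33 x [-0.044 -0.036  0.024  0.036] y [-0.012 -0.01   0.003]
0.184 40 x [-0.045 -0.04   0.032  0.041] y [-0.013 -0.01   0.001]
0.19 23 x [-0.047 -0.042  0.03   0.041] y [-0.013 -0.011  0.01 ]
0.196 22 x [-0.047  0.025  0.037  0.042] y [-0.013 -0.011  0.01 ]
wrist
0.136 2 x [-0.026 -0.025 -0.025 -0.025] y [-0. -0. -0.]
0.142 167 x [-0.041 -0.027  0.025  0.039] y [-0.01  -0.008  0.011]
0.148 370 x [-0.041 -0.032  0.031  0.04 ] y [-0.011 -0.01   0.01 ]
0.154 406 x [-0.041 -0.031  0.03   0.039] y [-0.011 -0.01   0.009]
0.16 507 x [-0.041 -0.032  0.03   0.039] y [-0.011 -0.009  0.006]
0.166 395 x [-0.042 -0.035  0.033  0.04 ] y [-0.011 -0.01   0.002]
0.172 444 x [-0.041 -0.033  0.032  0.039] y [-0.011 -0.01  -0.002]
0.178 449 x [-0.04  -0.032  0.03   0.038] y [-0.011 -0.01   0.011]
0.184 446 x [-0.037 -0.029  0.027  0.036] y [-0.011  0.005  0.013]
0.19 166 x [-0.029 -0.029  0.027  0.028] y [-0.002  0.006  0.012]
0.196 193 x [-0.029 -0.029  0.027  0.028] y [-0.007  0.001  0.01 ]
```

View pics/f5.png

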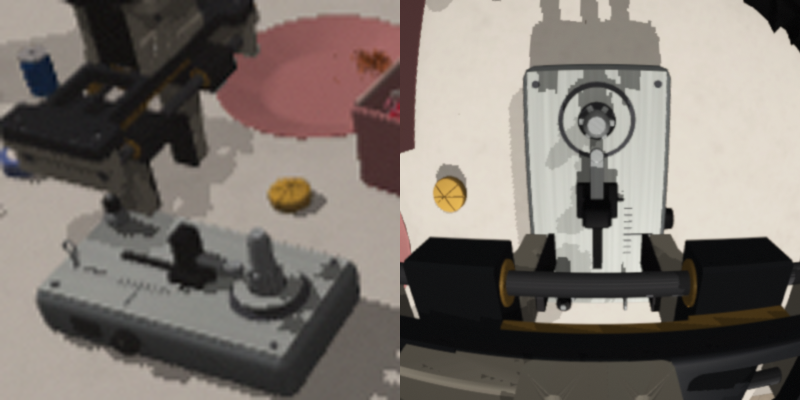

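Both views put the finger tips at z≈0.140 with the TCP reading 0.1046, so the real tips are about 36 mm higher than the reading, while sideways it is correct. I'll add that offset and watch forces.

Call:
{"op": "drive_effector", "data": {
  "rows": [
    [0,0,0.03,0,0,0],
    [0,0,0.055,0,0,0],
    [0,0,0.07,0,0,0],
    [0,0,0.07,0,0,0],
    [0,0,0.07,0,0,0]
  ],
  "finger_gap": 0.05,
  "clamp_n": 15
}}

```text
time_s: 7.0
tcp_pos: [0.5594, 0.3014, 0.0347]
eef_rot: [179.9, -0.1, -82.1]
contact_force: [0.2, -0.5, 1.1]
gripper_width: 0.0499
gripper_force: 0.0
```

Call:
{"op": "drive_effector", "data": {
  "rows": [
    [0,0,0,0,0,0],
    [0,0,0,0,0,0],
    [0,0,0,0,0,0],
    [0,0,0,0,0,0],
    [0,0,0,0,0,0],
    [0,0,0,0,0,0],
    [0,0,0,0,0,0]
  ],
  "finger_gap": 0.0,
  "clamp_n": 15
}}

```text
time_s: 7.58
tcp_pos: [0.5603, 0.3022, 0.0361]
eef_rot: [-179.9, 0.0, -82.1]
contact_force: [2.0, 0.1, 2.5]
gripper_width: 0.0204
gripper_force: 15.0
```

```bash
python3 -c "
from h import *
go(.5596,.3023,.066,-82)
c=r.capture('wrist');P=wpts(c);ok=c['z_map']>0
s=r.get_state(); q=P[ok&(np.hypot(P[...,0]-.56,P[...,1]-.302)<.11)]; h,e=np.histogram(q[:,2],bins=np.arange(.05,.25,.01)); print(np.c_[e[:-1].round(3),h].tolist())"
```

```text
t 7.58 pos [0.5603 0.3022 0.0361] [-1.7992e+02  3.0000e-02 -8.2140e+01] F [2.  0.1 2.5] M [ 0.02 -0.38 -0.  ] w 0.0204 
 shift [-0.0002  0.0007 -0.0299] rot [-0.08  0.03 -0.14]
[[0.05, 12429.0], [0.06, 2201.0], [0.07, 1532.0], [0.08, 811.0], [0.09, 1275.0], [0.1, 1058.0], [0.11, 1218.0], [0.12, 146.0], [0.13, 791.0], [0.14, 5234.0], [0.15, 14795.0], [0.16, 14113.0], [0.17, 28581.0], [0.18, 12772.0], [0.19, 1833.0], [0.2, 0.0], [0.21, 0.0], [0.22, 0.0], [0.23, 0.0]]
```

Gripped at 20.4 mm, as expected. Slide outward 33.5 mm.

Call:
{"op": "drive_effector", "data": {
  "rows": [
    [-0.006,0,0,0,0,0],
    [-0.014,0,0,0,0,0],
    [-0.022,0,0,0,0,0],
    [-0.029,0,0,0,0,0],
    [-0.0335,0,0,0,0,0],
    [-0.0335,0,0,0,0,0],
    [-0.0335,0,0,0,0,0],
    [-0.0335,0,0,0,0,0]
  ]
}}

```text
time_s: 8.3
tcp_pos: [0.5555, 0.337, 0.0361]
eef_rot: [-179.9, 0.1, -82.1]
contact_force: [-0.2, 2.3, 4.9]
gripper_width: 0.0199
gripper_force: 15.0
```

Call:
{"op": "drive_effector", "data": {
  "rows": [
    [0,0,0,0,0,0],
    [0,0,0,0,0,0],
    [0,0,0,0,0,0],
    [0,0,0,0,0,0],
    [0,0,-0.035,0,0,0],
    [0,0,-0.07,0,0,0],
    [0.03,0,-0.1,0,0,0],
    [0.06,0,-0.1,0,0,0],
    [0.06,0,-0.1,0,0,0],
    [0.06,0,-0.1,0,0,0]
  ],
  "finger_gap": 0.06,
  "clamp_n": 15
}}

```text
time_s: 9.13
tcp_pos: [0.5634, 0.2744, 0.1361]
eef_rot: [-180.0, 0.0, -82.3]
contact_force: [-0.1, 0.2, 0.9]
gripper_width: 0.0599
gripper_force: 0.0
```

Run:
```python
from h import *
c=r.capture('wrist'); np.savez('w6.npz',**c)
go(.5596,.3023,.066,-82)
P=wpts(c); ok=c['z_map']>0
m=ok&(P[...,0]>.53)&(P[...,0]<.6)&(P[...,1]>.26)&(P[...,1]<.38)&(P[...,2]>.085)&(P[...,2]<.1); q=P[m]; print('grip',m.sum(),cv2.minAreaRect(q[:,:2].astype(np.float32)),np.median(q[:,2]))
m=ok&(P[...,0]>.54)&(P[...,0]<.6)&(P[...,1]>.21)&(P[...,1]<.265)&(P[...,2]>.1)&(P[...,2]<.12); q=P[m]; print('spindle',m.sum(),cv2.minEnclosingCircle(q[:,:2].astype(np.float32)),q[:,2].max())
# crop both: pointer region and spindle region
u=wproj(c,[[.535,.334,.05],[.5688,.2367,.078]]).round().astype(int); print(u)
a=[cv2.resize(c['frame'][max(v-32,0):v+32,x-32:x+32,::-1],(400,400),interpolation=2) for x,v in u]
cv2.imwrite('pics/w6.png',np.hstack(a))
```

```text
t 9.18 pos [0.5633 0.275  0.1355] [-1.800e+02  2.000e-02 -8.223e+01] F [0.3 1.  0.3] M [0.11 0.03 0.01] w 0.0600 
 shift [-0.0275 -0.      0.0695] rot [-0.    0.02 -0.23]
grip 272 ((0.5553780198097229, 0.3339945077896118), (0.02135436423122883, 0.008790625259280205), 8.369577407836914) 0.09255123429001484
spindle 419 ((0.568763792514801, 0.23650959134101868), 0.008818631060421467) 0.11326280145193673
[[337 249]
 [317 153]]
```

View pics/w6.png

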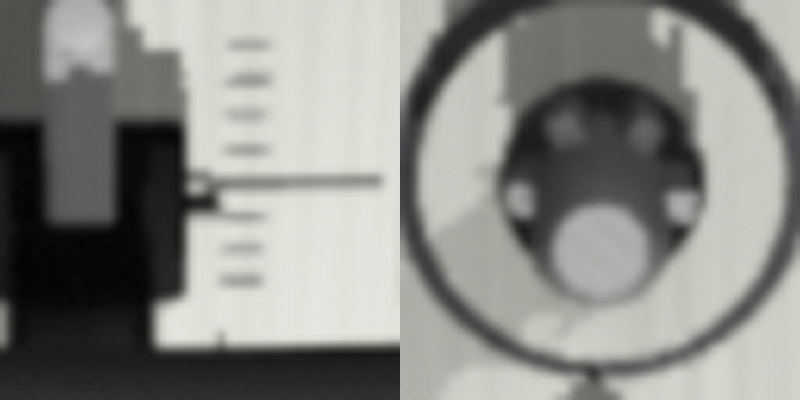

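Run:
```python
from h import *
c=dict(np.load('w6.npz')); e=np.array([-.141,.990])
W=lambda x,y,h,u0,v0:wray(c,[x/6.25+u0-32-.0,y/6.25+v0-32],h)[0]
print('line',W(220,183,.05,337,249)[:2]@e,[(h,(W(200,y,h,337,249)[:2]@e).round(4)) for h in(.05,.055,.06) for y in(180,200)])
P=wpts(c); print('ptr depth z', P[242:255,334:342,2].round(3).tolist())
# spline angles from pixels in spindle crop: light squares at z=.078
s=np.array([.5688,.2366])
for x,y in((521-400,199),(682-400,207),(565-400,128),(648-400,130)):
    p=W(x,y,.078,317,153)[:2]-s; print('spline',np.degrees(np.arctan2(p[1],p[0])).round(1),np.hypot(*p).round(4))
c=dict(np.load('w1.npz'))
for x,y in((150,135),(224,138),(170,102),(207,102),(166,169),(203,168)):
    p=wray(c,[x/3.1+250,y/3.1+55],.078)[0][:2]-s; print('spline w1',np.degrees(np.arctan2(p[1],p[0])).round(1),np.hypot(*p).round(4))
c=dict(np.load('w2.npz'))
for x,y in((312,298),(402,302),(337,262),(381,264)):
    p=wray(c,[x/2.4+170,y/2.4],.078)[0][:2]-s; print('spline w2',np.degrees(np.arctan2(p[1],p[0])).round(1),np.hypot(*p).round(4))
```

```text
line 0.25257701453712034 [(0.05, np.float64(0.252)), (0.05, np.float64(0.2556)), (0.055, np.float64(0.2495)), (0.055, np.float64(0.2531)), (0.06, np.float64(0.247)), (0.06, np.float64(0.2505))]
ptr depth z [[0.059, 0.05, 0.049, 0.049, 0.05, 0.049, 0.05, 0.05], [0.06, 0.05, 0.049, 0.051, 0.051, 0.05, 0.051, 0.049], [0.059, 0.05, 0.05, 0.049, 0.049, 0.05, 0.051, 0.05], [0.059, 0.049, 0.049, 0.051, 0.049, 0.049, 0.05, 0.05], [0.058, 0.051, 0.051, 0.05, 0.05, 0.049, 0.049, 0.051], [0.06, 0.051, 0.05, 0.05, 0.05, 0.049, 0.05, 0.051], [0.059, 0.054, 0.052, 0.051, 0.053, 0.052, 0.05, 0.05], [0.059, 0.053, 0.054, 0.055, 0.054, 0.053, 0.049, 0.05], [0.06, 0.054, 0.055, 0.055, 0.054, 0.053, 0.049, 0.05], [0.058, 0.05, 0.05, 0.05, 0.049, 0.049, 0.049, 0.049], [0.059, 0.051, 0.049, 0.05, 0.05, 0.05, 0.05, 0.051], [0.059, 0.05, 0.05, 0.05, 0.05, 0.049, 0.051, 0.051], [0.059, 0.05, 0.051, 0.049, 0.049, 0.05, 0.05, 0.05]]
spline 7.1 0.0101
spline -177.2 0.0111
spline -58.0 0.0104
spline -117.5 0.0113
spline w1 8.5 0.0105
spline w1 -178.3 0.0108
spline w1 -55.6 0.0106
spline w1 -114.2 0.0111
spline w1 67.2 0.0118
spline w1 123.1 0.0109
spline w2 7.1 0.0107
spline w2 -176.4 0.0111
spline w2 -54.7 0.01
spline w2 -117.4 0.0103
```

Pointer is 0.5 mm from the line. Splines lie at about 4.5° mod 60 (world), so the teeth must go to about 34.5°. Now over to the reel.

```bash
python3 -c "
from h import *
go(.644,-.117,.13,-115.5)"
```

```text
t 9.18 pos [0.5633 0.275  0.1355] [-1.800e+02  2.000e-02 -8.223e+01] F [0.3 1.  0.3] M [0.11 0.03 0.01] w 0.0600 
 shift [ 0.3994 -0.027   0.0054] rot [1.000e-02 2.000e-02 3.327e+01]
```

Call:
{"op": "drive_effector", "data": {
  "rows": [
    [0.005,0,-0.035,0,0,0],
    [0.035,-0.002,-0.06,0,0,3],
    [0.074,-0.005,-0.06,0,0,7],
    [0.113,-0.008,-0.06,0,0,10],
    [0.152,-0.011,-0.06,0,0,13],
    [0.191,-0.014,-0.06,0,0,17],
    [0.23,-0.016,-0.06,0,0,20],
    [0.269,-0.019,-0.06,0,0,23],
    [0.308,-0.022,-0.06,0,0,26],
    [0.347,-0.024,-0.05,0,0,30],
    [0.38,-0.027,-0.03,0,0,33],
    [0.4,-0.027,-0.005,0,0,33.3]
  ],
  "finger_gap": 0.06
}}

```text
time_s: 10.18
tcp_pos: [0.6463, -0.1195, 0.1404]
eef_rot: [-179.9, 0.0, -115.7]
contact_force: [-0.0, 1.3, -0.1]
gripper_width: 0.06
gripper_force: 0.0
```

Call:
{"op": "drive_effector", "data": {
  "rows": [
    [0,0,0,0,0,0],
    [0,0,0,0,0,0],
    [0,0,0,0,0,0]
  ]
}}

```text
time_s: 10.43
tcp_pos: [0.645, -0.1164, 0.1402]
eef_rot: [180.0, -0.0, -115.4]
contact_force: [-0.2, 0.9, 1.1]
gripper_width: 0.0603
gripper_force: 0.0
```

Run:
```python
from h import *
go(.62,-.167,.13,-115.5)
c=r.capture('wrist'); np.savez('w7.npz',**c)
P=wpts(c); ok=c['z_map']>0
D=np.hypot(P[...,0]-.62,P[...,1]+.167)
for nm,a,b,R in(('head',.066,.078,.03),('flange',.042,.050,.06)):
    m=ok&(D<R)&(P[...,2]>a)&(P[...,2]<b); q=P[m]; print(nm,m.sum(),cv2.minEnclosingCircle(q[:,:2].astype(np.float32)),cv2.minAreaRect(q[:,:2].astype(np.float32)),np.median(q[:,2]))
    if nm=='head':
        hull=cv2.convexHull(q[:,:2].astype(np.float32)); o=q[:,:2].mean(0)
        # support width as function of direction: minima at flats
        A=np.arange(0,60,1.); w=[np.mean([np.ptp(q[:,:2]@[np.cos(t),np.sin(t)]) for t in np.radians(a+np.array([0,60,120]))]) for a in A]
        print('flat normal mod60',A[np.argmin(w)],min(w),'vertex',A[np.argmax(w)],max(w))
u=wproj(c,[.62,-.167,.072])[0].round().astype(int); print(u)
cv2.imwrite('pics/w7.png',cv2.resize(c['frame'][u[1]-60:u[1]+60,u[0]-80:u[0]+80,::-1],(800,600),interpolation=2))
```

```text
t 10.43 pos [ 0.645  -0.1164  0.1402] [ 1.7998e+02 -4.0000e-02 -1.1542e+02] F [-0.2  0.9  1.1] M [ 0.11 -0.14  0.02] w 0.0603 
 shift [0.0564 0.0009 0.0102] rot [ 0.02 -0.04  0.08]
head 720 ((0.6197286248207092, -0.16550587117671967), 0.019193178042769432) ((0.6194591522216797, -0.16562527418136597), (0.03741402551531792, 0.0342320054769516), 72.5999984741211) 0.07118249374751784
flat normal mod60 45.0 0.03457767606935819 vertex 14.0 0.03788495118594264
flange 6755 ((0.6196805238723755, -0.16564930975437164), 0.048492152243852615) ((0.6198276281356812, -0.16566094756126404), (0.09533274918794632, 0.0951777845621109), 20.599863052368164) 0.045396221512998824
[317 131]
```

Run:
```python
from h import *
for n in('top','scene'):
    c=dict(np.load(n+'0.npz')); P=pts(c); ok=c['z_map']>0
    for z in(.05,.1,.15):
        q=P[ok&(P[...,2]>z)&(P[...,0]>.2)&(P[...,0]<.57)&(P[...,1]>-.25)&(P[...,1]<.17)]
        d=np.hypot(q[:,0]-.62,q[:,1]+.166); i=d.argmin(); print(n,z,d[i].round(3),q[i].round(3))
print(r.get_state()['joints'].round(1))
go(.6197,-.1656,.055,-105.5)
```

```text
top 0.05 0.13 [ 0.49  -0.163  0.051]
top 0.1 0.151 [ 0.469 -0.157  0.102]
top 0.15 0.161 [ 0.459 -0.15   0.15 ]
scene 0.05 0.128 [ 0.492 -0.161  0.05 ]
scene 0.1 0.151 [ 0.469 -0.165  0.102]
scene 0.15 0.163 [ 0.459 -0.146  0.154]
[  6.8  20.6  -6.    0.  -63.4 -32.2]
t 10.48 pos [ 0.6454 -0.116   0.141 ] [-1.7995e+02  1.0000e-02 -1.1538e+02] F [ 0.1 -0.1  0.4] M [ 0.1  -0.13 -0.06] w 0.0599 
 shift [0.0559 0.0021 0.086 ] rot [-0.05  0.01 -9.88]
```

Call:
{"op": "drive_effector", "data": {
  "rows": [
    [0.025,0.001,0.01,0,0,-5],
    [0.056,0.002,0.03,0,0,-9.9],
    [0.056,0.002,0.06,0,0,-9.9],
    [0.056,0.002,0.09,0,0,-9.9],
    [0.056,0.002,0.115,0,0,-9.9],
    [0.056,0.002,0.124,0,0,-9.9],
    [0.056,0.002,0.124,0,0,-9.9],
    [0.056,0.002,0.124,0,0,-9.9]
  ],
  "finger_gap": 0.06
}}

```text
time_s: 11.15
tcp_pos: [0.62, -0.1659, 0.0177]
eef_rot: [-179.9, -0.0, -105.5]
contact_force: [-0.0, 0.7, 1.0]
gripper_width: 0.0599
gripper_force: 0.0
```

```bash
python3 -c "
from h import *
go(.6197,-.1656,.016,-105.5)"
```

```text
t 11.15 pos [ 0.62   -0.1659  0.0177] [-1.7992e+02 -1.0000e-02 -1.0545e+02] F [-0.   0.7  1. ] M [ 0.09 -0.07  0.01] w 0.0599 
 shift [-0.0002  0.0004  0.0017] rot [-0.08 -0.01  0.05]
```

Call:
{"op": "drive_effector", "data": {
  "rows": [
    [0,0,0.002,0,0,0],
    [0,0,0.002,0,0,0],
    [0,0,0.002,0,0,0],
    [0,0,0.002,0,0,0],
    [0,0,0.002,0,0,0],
    [0,0,0.002,0,0,0],
    [0,0,0.002,0,0,0],
    [0,0,0.002,0,0,0],
    [0,0,0.002,0,0,0]
  ],
  "finger_gap": 0.0,
  "clamp_n": 40
}}

```text
time_s: 11.9
tcp_pos: [0.6194, -0.1667, 0.0151]
eef_rot: [-179.9, 0.0, -105.5]
contact_force: [-0.4, 1.8, 6.8]
gripper_width: 0.0337
gripper_force: 40.0
```

```bash
python3 -c "
from h import *
go(.5688,.2366,.14,-115.5)"
```

```text
t 11.90 pos [ 0.6194 -0.1667  0.0151] [-1.7993e+02  1.0000e-02 -1.0554e+02] F [-0.4  1.8  6.8] M [ 0.52  0.14 -0.04] w 0.0337 
 shift [-0.375   0.1567 -0.125 ] rot [-0.07  0.01  9.96]
```

Reel gripped (33.7 mm). Lift and carry.

Call:
{"op": "drive_effector", "data": {
  "rows": [
    [0,0,-0.03,0,0,0],
    [0,0,-0.065,0,0,0],
    [0,0,-0.105,0,0,0],
    [-0.01,0.004,-0.145,0,0,0],
    [-0.035,0.015,-0.175,0,0,1],
    [-0.07,0.03,-0.185,0,0,2],
    [-0.107,0.045,-0.185,0,0,3],
    [-0.143,0.06,-0.185,0,0,4],
    [-0.18,0.075,-0.185,0,0,5],
    [-0.217,0.09,-0.185,0,0,6],
    [-0.253,0.105,-0.185,0,0,7],
    [-0.288,0.12,-0.185,0,0,8]
  ]
}}

```text
time_s: 12.9
tcp_pos: [0.5794, 0.1447, 0.199]
eef_rot: [180.0, -0.0, -113.6]
contact_force: [1.9, 1.1, -1.2]
gripper_width: 0.0335
gripper_force: 40.0
```

Call:
{"op": "drive_effector", "data": {
  "rows": [
    [-0.034,0.015,0,0,0,1],
    [-0.065,0.027,0.005,0,0,2],
    [-0.08,0.033,0.015,0,0,2],
    [-0.08,0.033,0.03,0,0,2],
    [-0.08,0.033,0.03,0,0,2]
  ]
}}

```text
time_s: 13.32
tcp_pos: [0.5798, 0.2295, 0.1653]
eef_rot: [179.8, -0.3, -115.5]
contact_force: [-0.8, -1.2, -1.6]
gripper_width: 0.0339
gripper_force: 40.0
```

Run:
```python
from h import *
go(.5688,.2366,.14,-115.5)
c=r.capture('wrist'); np.savez('w8.npz',**c); save(c,'w8'); s=r.capture('scene'); np.savez('s8.npz',**s)
t=r.get_state()['tcp_pos']; P=wpts(c); ok=c['z_map']>0; D=np.hypot(P[...,0]-t[0],P[...,1]-t[1])
for lo in np.arange(t[2]-.02,t[2]+.05,.005):
    m=ok&(D<.06)&(abs(P[...,2]-lo)<.0025)
    if m.sum()>20: print(lo.round(4),m.sum(),cv2.minEnclosingCircle(P[m][:,:2].astype(np.float32)))
P=pts(s); D=np.hypot(P[...,0]-t[0],P[...,1]-t[1]); print('scene')
for lo in np.arange(t[2]-.03,t[2]+.05,.005):
    m=(D<.06)&(abs(P[...,2]-lo)<.0025)
    if m.sum()>5: print(lo.round(4),m.sum(),cv2.minEnclosingCircle(P[m][:,:2].astype(np.float32)))
```

```text
t 13.32 pos [0.5798 0.2295 0.1653] [ 179.77   -0.28 -115.49] F [-0.8 -1.2 -1.6] M [-0.02  0.05  0.03] w 0.0339 
 shift [-0.0018  0.0129  0.0253] rot [ 0.23 -0.28  0.01]
0.1534 987 ((0.5691580772399902, 0.20811358094215393), 0.04091079905629158)
0.1634 32 ((0.5856443047523499, 0.244581937789917), 0.003900257172062993)
0.1684 56 ((0.5845485925674438, 0.24302548170089722), 0.006182365585118532)
0.1734 72 ((0.5847613215446472, 0.24266114830970764), 0.007764441892504692)
0.1784 106 ((0.5837477445602417, 0.24115890264511108), 0.00977771170437336)
0.1834 133 ((0.582998514175415, 0.2394665777683258), 0.011407065205276012)
0.1884 144 ((0.582298755645752, 0.2381039559841156), 0.012366149574518204)
0.1934 6509 ((0.5791246891021729, 0.23058965802192688), 0.04837196692824364)
0.1984 2972 ((0.5789
[... 410 characters left out ...]
953), 0.04779341444373131)
0.1584 274 ((0.5790210962295532, 0.22743262350559235), 0.04794517904520035)
0.1634 28 ((0.5753796696662903, 0.22347941994667053), 0.01805068366229534)
0.1684 20 ((0.571868360042572, 0.2198142260313034), 0.01536758802831173)
0.1934 28 ((0.568043053150177, 0.21795237064361572), 0.045068543404340744)
0.1984 479 ((0.579266369342804, 0.22658184170722961), 0.048606786876916885)
0.2034 38 ((0.5763746500015259, 0.2210574448108673), 0.029057862237095833)
0.2084 56 ((0.5768214464187622, 0.2244984209537506), 0.032866284251213074)
0.2134 75 ((0.5800204277038574, 0.228898286819458), 0.034067727625370026)
0.2184 85 ((0.579560399055481, 0.22746989130973816), 0.034215036779642105)
```

```bash
python3 -c "
from h import *
go(.5695,.2355,.142,-115.5)"
```

```text
t 13.42 pos [0.5815 0.2286 0.1684] [ 1.7993e+02 -1.4000e-01 -1.1555e+02] F [-0.1  0.5 -1.3] M [ 0.07 -0.12 -0.01] w 0.0335 
 shift [-0.0011  0.0137  0.0264] rot [ 0.07 -0.14 -0.05]
```

Call:
{"op": "drive_effector", "data": {
  "rows": [
    [-0.001,0.011,0.01,0,0,0],
    [-0.001,0.0115,0.02,0,0,0],
    [-0.001,0.0115,0.02,0,0,0],
    [-0.001,0.0115,0.02,0,0,0],
    [-0.001,0.0115,0.02,0,0,0]
  ]
}}

```text
time_s: 13.83
tcp_pos: [0.5728, 0.2348, 0.1501]
eef_rot: [-180.0, 0.0, -115.6]
contact_force: [-0.8, -0.5, -0.9]
gripper_width: 0.0334
gripper_force: 40.0
```

Run:
```python
from h import *
c=r.capture('wrist'); np.savez('w9.npz',**c)
go(.5695,.2355,.142,-115.5)
t=r.get_state()['tcp_pos']; P=wpts(c); ok=c['z_map']>0; D=np.hypot(P[...,0]-t[0],P[...,1]-t[1])
m=ok&(D<.06)&(abs(P[...,2]-t[2]-.0305)<.004); print(m.sum(),cv2.minEnclosingCircle(P[m][:,:2].astype(np.float32)),np.median(P[m][:,2]))
```

```text
t 13.88 pos [0.5729 0.235  0.1502] [-1.7996e+02  4.0000e-02 -1.1558e+02] F [-1.1  0.1 -0.6] M [ 0.11 -0.08  0.  ] w 0.0336 
 shift [0.001  0.0033 0.0082] rot [-0.04  0.04 -0.08]
9370 ((0.5719912052154541, 0.23603525757789612), 0.04854617267847061) 0.18030007050726712
```

Call:
{"op": "drive_effector", "data": {
  "rows": [
    [0.001,0.003,0.005,0,0,0],
    [0.001,0.003,0.012,0,0,0],
    [0.001,0.003,0.02,0,0,0],
    [0.001,0.003,0.03,0,0,0],
    [0.001,0.003,0.037,0,0,0],
    [0.001,0.003,0.042,0,0,0],
    [0.001,0.003,0.045,0,0,0],
    [0.001,0.003,0.045,0,0,0]
  ]
}}

```text
time_s: 14.55
tcp_pos: [0.5686, 0.2355, 0.1033]
eef_rot: [180.0, -0.1, -115.6]
contact_force: [0.1, -0.3, -1.0]
gripper_width: 0.0337
gripper_force: 40.0
```

```bash
python3 -c "
from h import *
go(.5696,.2355,.089,-115.5)"
```

```text
t 14.55 pos [0.5686 0.2355 0.1033] [ 1.7996e+02 -8.0000e-02 -1.1555e+02] F [ 0.1 -0.3 -1. ] M [ 0.12 -0.02 -0.01] w 0.0337 
 shift [-0.0004 -0.0009  0.0143] rot [ 0.04 -0.08 -0.05]
```

Call:
{"op": "drive_effector", "data": {
  "rows": [
    [0,0,0.004,0,0,0],
    [0,0,0.008,0,0,0],
    [0,0,0.012,0,0,0],
    [0,0,0.016,0,0,0],
    [0,0,0.016,0,0,0]
  ]
}}

```text
time_s: 14.97
tcp_pos: [0.5685, 0.2354, 0.0874]
eef_rot: [180.0, -0.1, -115.6]
contact_force: [-0.5, 0.4, -1.0]
gripper_width: 0.034
gripper_force: 40.0
```

```bash
python3 -c "
from h import *
go(.5696,.2355,.085,-115.5)"
```

```text
t 14.97 pos [0.5685 0.2354 0.0874] [ 1.7996e+02 -6.0000e-02 -1.1557e+02] F [-0.5  0.4 -1. ] M [ 0.01 -0.04  0.01] w 0.0340 
 shift [-0.0005 -0.0009  0.0024] rot [ 0.04 -0.06 -0.07]
```

Call:
{"op": "drive_effector", "data": {
  "rows": [
    [0,0,0.004,0,0,0],
    [0,0,0.008,0,0,0],
    [0,0,0.011,0,0,0],
    [0,0,0.013,0,0,0],
    [0,0,0.015,0,0,0],
    [0,0,0.015,0,0,0]
  ]
}}

```text
time_s: 15.47
tcp_pos: [0.569, 0.2357, 0.0734]
eef_rot: [180.0, -0.0, -115.5]
contact_force: [-2.3, 0.4, 3.6]
gripper_width: 0.0339
gripper_force: 40.0
```

```bash
python3 -c "
from h import *
go(.5696,.2355,.070,-115.5)"
```

```text
t 15.47 pos [0.569  0.2357 0.0734] [ 1.8000e+02 -1.0000e-02 -1.1555e+02] F [-2.3  0.4  3.6] M [0.14 0.85 0.01] w 0.0339 
 shift [-0.0001 -0.0006  0.0034] rot [ 0.   -0.01 -0.05]
```

Meshed and on the plate. Push home gently.

Call:
{"op": "drive_effector", "data": {
  "rows": [
    [0,0,0.002,0,0,0],
    [0,0,0.004,0,0,0],
    [0,0,0.006,0,0,0],
    [0,0,0.007,0,0,0],
    [0,0,0.007,0,0,0]
  ]
}}

```text
time_s: 15.88
tcp_pos: [0.5694, 0.236, 0.0683]
eef_rot: [-179.9, 0.1, -115.5]
contact_force: [-6.1, -0.8, 16.2]
gripper_width: 0.0337
gripper_force: 40.0
```

```bash
python3 -c "
from h import *
go(.5696,.2355,.0685,-115.5)"
```

```text
t 15.88 pos [0.5694 0.236  0.0683] [-1.7994e+02  5.0000e-02 -1.1551e+02] F [-6.1 -0.8 16.2] M [-0.21  2.86 -0.05] w 0.0337 
 shift [ 0.0003 -0.0004 -0.0002] rot [-0.06  0.05 -0.01]
```

Call:
{"op": "drive_effector", "data": {
  "rows": [
    [0,0.0005,0.0005,0,0,0],
    [0,0.001,0.001,0,0,0],
    [0,0.001,0.001,0,0,0],
    [0,0.001,0.001,0,0,0]
  ]
}}

```text
time_s: 16.22
tcp_pos: [0.5693, 0.2361, 0.0683]
eef_rot: [-179.9, 0.1, -115.5]
contact_force: [-6.4, -2.6, 20.3]
gripper_width: 0.0339
gripper_force: 40.0
```

Run:
```python
from h import *
go(.5696,.2355,.0685,-115.5)
o=[.5688,.2366]
for n in('wrist','scene','top'):
    c=r.capture(n); P=wpts(c) if n=='wrist' else pts(c); ok=c['z_map']>0; D=np.hypot(P[...,0]-o[0],P[...,1]-o[1])
    m=ok&(D<.06)&(abs(P[...,2]-.101)<.009)&(D>.022); q=P[m]
    if len(q)<30: print(n,len(q)); continue
    k=q; 
    for _ in range(3):
        A=np.c_[k[:,:2]-o,np.ones(len(k))]; s=np.linalg.lstsq(A,k[:,2],rcond=None)[0]; k=k[abs(A@s-k[:,2])<.003]
    print(n,len(k),'flange z',s[2].round(4),'tilt',s[:2].round(3),cv2.minEnclosingCircle(k[:,:2].astype(np.float32)))
    if n=='scene': cv2.imwrite('pics/s10.png',cv2.resize(c['frame'][110:220,160:300,::-1],(763,600),interpolation=2))
```

```text
t 16.22 pos [0.5693 0.2361 0.0683] [-1.7986e+02  9.0000e-02 -1.1550e+02] F [-6.4 -2.6 20.3] M [-1.2   2.46 -0.05] w 0.0339 
 shift [ 0.0004 -0.0005 -0.0002] rot [-0.14  0.09  0.  ]
wrist 8583 flange z 0.0987 tilt [0.005 0.002] ((0.5680949687957764, 0.23754443228244781), 0.04880675673484802)
scene 437 flange z 0.0997 tilt [0.007 0.   ] ((0.5678733587265015, 0.2345573902130127), 0.049097348004579544)
top 149 flange z 0.0991 tilt [0.004 0.006] ((0.5562611818313599, 0.2121654450893402), 0.038561344146728516)
```

Call:
{"op": "drive_effector", "data": {
  "rows": [
    [0,0,0,0,0,0],
    [0,0,0,0,0,0],
    [0,0,0,0,0,0],
    [0,0,0,0,0,0]
  ]
}}

```text
time_s: 16.7
tcp_pos: [0.5693, 0.2361, 0.0682]
eef_rot: [-179.9, 0.1, -115.5]
contact_force: [-4.3, -2.2, 20.0]
gripper_width: 0.0336
gripper_force: 40.0
```

Run:
```python
from h import *
s=r.capture('scene'); P=pts(s); m=(P[...,0]>.535)&(P[...,0]<.58)&(P[...,1]>.29)&(P[...,1]<.36)&(P[...,2]>.075)&(P[...,2]<.097)&(s['frame'].max(2)<60); q=P[m]
print(m.sum(), q.min(0),q.max(0))
print(r.get_state()['qd'].round(2))
```

```text
19 [0.54283059 0.32638229 0.07501839] [0.56342013 0.34094042 0.09136694]
[ 0.17 -0.05 -0.02  0.09 -0.11 -0.01]
```

```bash
python3 -c "
from plant import r
print(r.close_job())"
```

```text
the job is handed in; nothing more can be done
None
```

The job is handed in, but it returned no verdict: by my last measurements the stop's pointer was about 0.5 mm from the long line, and the reel was meshed, home (underside about 3 mm above the deck), upright, and held at 40 N grip with about 20 N downward push.

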